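# Turn the bedroom radio down to quiet, then switch it on

### The job

Somebody is still asleep, so before you switch the radio on, reach into the round well on its sloping front and turn the volume knob back until its pointer is on the long white mark. Then press the metal bar on top of the radio right down and let it spring back up, leaving the volume on the mark. Don't disturb the white tray beside the radio or the watch, ring cone and tin in it.

Things in the scene. Friction and masses are not known exactly. Their poses are not given: they have to be found in the camera images.
- radio: Wedge-shaped table radio, oak cheeks, 280 mm wide (y), 186 deep (x), 111 high; does not shift. Faces the room, away from the robot and askew. Origin: centre of its underside; x from its front to its back, y to its left seen from in front, z up. Black front deck slopes up and back at 28 degrees, from 45 mm high at x -90 to the top, 108 high, at x +29: grille on its left half, well on its right.
- well_mouth (a point): Centre of the mouth of the round well in the deck, level with the deck's face: radio (-30, -63, 77) mm. Well: 90 mm diameter, 28 mm deep, straight walls, flat floor, thin metal rim 1.5 mm proud. Axes: x up the slope, y to the left, z out of the deck, square to it: 28 degrees from vertical, leaning to the radio's front. The knob's axis is this z axis.
- knob_top (a point): Centre of the top of the volume knob's grip, on its axis, 2 mm below the deck's face. z: out of the well; x: along the grip to the pointer; turns with the knob. Aluminium bar grip 38 long (x), 12 wide (y), 22 high, on a black skirt 40 across, 4 thick, on the well's floor. Pointer end: nose 5 wide, to 29 from the axis, top 11 below the grip's; thin black line on top. 39 mm from grip sides to well wall.
- volume (a joint): Angle of the volume knob (rad): 0 at the quiet stop, pointer at half past seven (clock face seen from in front, twelve up the slope); grows clockwise (louder) to 4.71 at half past four. 1.571 with the pointer on the long white mark (half past ten). Starts too loud, 2.4 to 3.3: turn it anticlockwise. Stiff (0.06 N m), no clicks, stays where it is left.
- quiet_mark (a point): Centre of the long white mark, 13 x 3.5 mm, on the deck beside the well, 56.5 mm from the knob's axis at half past ten (up the slope and to the left). The scale's other marks are 3.4 mm white dots. Axes: x up the slope, y to the left, z out of the deck.
- bar_top (a point): Centre of the upper face of the aluminium power bar on the radio's flat top: 26 mm front to back, 100 mm side to side (centred on the radio), standing 7 mm above the top. It goes straight down when pressed.
- power (a joint): How far the power bar is pressed (m): 0 up, 0.005 right down. A spring returns it: 2 N to start it, 5 N right down.
- tray: Shallow white ceramic tray, 160 by 230 by 18 mm, walls and floor 6 mm thick, standing loose beside the radio's left cheek (left as seen from in front of the radio). Origin: centre of its underside.
- watch: Steel wristwatch with closed bracelet, face up, standing on its clasp in the tray: 68 by 42 by 54 mm high. Origin: below its middle, on the tray's floor.
- ring_cone: Glass cone for rings, 54 mm across the foot, 85 mm high, in the tray. Origin: centre of its underside.
- tin: Round lidded aluminium tin, 63 mm in diameter, 26 mm high, in the tray. Origin: centre of its underside.

How it is judged:
On the way, in this order (a step that is already met when the one before it is completed fails the run):
1. the volume knob's pointer stands on the long mark, within 10 degrees (value of joint volume between 1.396 and 1.746 rad), for 0.3 s.
2. the power bar is pressed down with the volume on the mark (all of step 1 and value of joint power above 0.0038 m), for 0.1 s.
At the end, for the whole second after the job is handed in: the pointer stands on the long mark within 10 degrees (knob between 1.396 and 1.746 rad) and the power bar has sprung back up (less than 1 mm down) (all of step 1 and value of joint power below 0.001 m); the robot touches nothing.
It fails at once if the power bar is pressed while the volume is still too loud (value of joint power above 0.0025 m and value of joint volume above 1.746 rad).
It fails at once if the tray or a thing in it is shifted by more than 20 mm (distance of any of tray, watch, ring_cone, tin from where it was at the start of the episode above 0.02 m).
It fails at once if the ring cone is knocked over (angle between ring_cone's own z axis and vertical above 0.5 rad).
It also fails if it takes over 54 s, if anything falls off the work surface, if the arm or the gripper's body presses on something with over 40 N, if the wrist force passes 120 N, or if a joint passes its speed limit or range.

### The arm

A 7-joint arm with a two-finger parallel gripper is mounted at the origin on the work surface. World frame = base frame: x ahead of the robot, y to its left, z up, the work surface at z = 0. Lengths are in m, angles in rad, forces in N, time in s.
With the tool pointing down it reaches from about 0.425 to 0.975 m from the base axis. Payload 16.7 kg.
Tool frame: the origin (TCP) lies at the very end of the fingers, on their centre line; the grasp point (between the pads) lies 19 mm behind it; z points along the fingers, y is the line along which they close (so a half turn about z gives the same grasp; the last joint's range is limited). The gripper opens to 85 mm and grips with 20 to 120 N. Pads are 22 mm wide; open, the fingers measure 114 mm over their backs; the gripper's body (76 mm by 85 mm) begins 54 mm behind the grasp point. The pads swing forward as they close: fully open they stand 13 mm farther back than shut.
Start: joints at [-1.286, 0.426, 0.074, 1.606, -0.034, 1.111, -0.067], TCP at [0.284, 0.612, 0.231] pointing down, gripper open.
Joint ranges: [-2.85, 2.85], [-0.5, 2.14], [-1.23, 1.37], [0.21, 2.46], [-1.02, 4.16], [0.16, 2.05], [-2.73, 2.73]. Speed limits (rad/s): [1.89, 1.89, 2.39, 2.39, 3.01, 3.01, 3.01].

### API

Orientations are given as a unit quaternion [x, y, z, w].
In Python, from plant import manip, cams gives the robot as it stands.
- The arm moves only by the shell command python3 -m crank 'ROWS' [FORCE]. ROWS is JSON, a list of rows, each a list of 7 numbers: the turn, a rotation vector about the tool's x, y, z each as a share of pi rad, from -1 to 1, then the shift along the tool's x, y, z each as a share of 0.5 m, from -1 to 1, then the closure, from -1 (fully open) to 1 (shut), so that 0 is half open. In form: [[rx, ry, rz, x, y, z, claw], ...]. A call has exactly 5 rows; each row is the pose to reach, as a shift and turn from the pose commanded when the call began, along the tool's axes at that moment, turning the shorter way round; what a row does not reach only later rows make up. A row lasts 1/12 s, in which the tool goes at most 41.7 mm and 7.16 degrees, less where a joint would pass 70% of its speed; a pose out of reach is approached as far as the arm can. A call with a number of a shift or a turn outside -1 to 1 is refused whole. A call with a gripper value outside its range is refused whole. The fingers move at their own pace and stop on an object; FORCE is the grip in N (left out, the last holds). Time passes only in rows, so rows that repeat a pose let the fingers close, or fill a call up. It gives the time, the measured TCP pose, the force, the opening and the grip force at its end, in the units of the state.
- manip.state(): the state, without advancing time (a new reading comes with each control period).
- cams.capture(name): name is "scene" or "top" or "wrist"; returns a dict with "pixels" (400x640x3 uint8, red, green, blue), "range_z" (400x640 float32, m along the optical axis (not along the pixel's ray), 0 where there is no reading), "camera_matrix" (3x3 intrinsics, pixels), "world_to_cam" (4x4, takes a point from world to camera coordinates). Camera axes: x right, y down, z forward; pixel columns grow to the right and rows downward; lengths in m; the calibration is good to about 2 mm. A picture is of the moment at which its call begins.
- manip.hand_in(): hands the job in; it is judged then, once.
The state is a dict: "time": time; "qpos": joint angles; "joint_velocities": joint speeds; "tau": joint torques, N m; "tool_pos": TCP position; "ee_rot": TCP orientation; "ft_force": force on the tool from outside, world axes, zero at the start; "ft_torque": the same for the moment, N m; "gripper_width": finger opening in m; "grasp_force": force on a finger pad.
Only numpy, scipy, OpenCV 4.12 (cv2) and the standard library are available. Lean on these libraries where they do the work, as an engineer would, in place of code of your own. Each camera call takes 0.05 s, during which the arm holds its last target. There are 200 camera calls.

## Working session

There is one attempt and no reset: what is moved stays moved. The work goes in short steps, Python scripts to look and compute and a shell command to move; the robot and the scene stay as the last step left them, time stands still between calls to the robot, and variables do not carry over. Pictures are saved under pics/ and viewed, at most 10 in all, crops included, and the job is handed in when it is done.

```bash
mkdir -p pics; ls
cat > h.py <<'E'
import numpy as np,cv2
from scipy.spatial.transform import Rotation as R
from plant import manip,cams
def snap(n,f,save=True):
    c=cams.capture(n); np.savez('pics/'+f+'.npz',**c)
    cv2.imwrite('pics/'+f+'.png',c['pixels'][:,:,::-1]); return c
def load(f): return dict(np.load('pics/'+f+'.npz'))
def pt(c,u,v,z=None):
    z=c['range_z'][int(v),int(u)] if z is None else z
    p=np.linalg.inv(c['camera_matrix'])@[u,v,1]*z
    return (np.linalg.inv(c['world_to_cam'])@np.r_[p,1])[:3]
def proj(c,p):
    q=c['world_to_cam']@np.r_[p,1]; q=c['camera_matrix']@q[:3]; return q[:2]/q[2]
E
python3 - <<'E'
from h import *
print(manip.state())
for n in('scene','top'):
    c=snap(n,n+'0'); print(n,c['world_to_cam'].round(3).tolist(),c['camera_matrix'].tolist())
E
```

```text
pics
{'time': 0.0, 'qpos': array([-1.28548705,  0.4267221 ,  0.07385715,  1.60660986, -0.0340987 ,
        1.11081683, -0.06709677]), 'joint_velocities': array([ 4.42669644e-05,  3.53948009e-04, -1.18006495e-03, -4.51517405e-04,
        9.52391663e-04,  7.19973679e-04, -5.02005259e-04]), 'tau': array([-8.19567267e-04, -9.49828935e+01,  3.76048028e+00, -4.63510966e+01,
        1.91589422e-02,  1.04699060e-02, -3.83682402e-05]), 'tool_pos': array([0.28419144, 0.61180134, 0.23061614]), 'ee_rot': array([ 2.15712464e-01,  9.76456713e-01, -6.41836262e-04, -9.11867014e-05]), 'ft_force': array([-0.25883445,  0.54577106,  0.2232839 ]), 'ft_torque': array([ 0.01251509, -0.04887019, -0.04188516]), 'grasp_force': 0.0, 'gripper_width': 0.08540305219123713}
scene [[-0.741, 0.671, -0.015, 0.499], [0.561, 0.608, -0.562, -0.224], [-0.368, -0.425, -0.827, 1.135], [0.0, 0.0, 0.0, 1.0]] [[398.9663482264856, 0.0, 318.5884251770914], [0.0, 398.9663482264856, 202.08264453810327], [0.0, 0.0, 1.0]]
top [[-0.016, -1.0, -0.017, -0.083], [-0.996, 0.017, -0.082, 0.588], [0.082, 0.015, -0.996, 0.972], [0.0, 0.0, 0.0, 1.0]] [[429.5598350239681, 0.0, 320.0086213522027], [0.0, 429.5598350239681, 207.07796667400126], [0.0, 0.0, 1.0]]
```

View pics/top0.png

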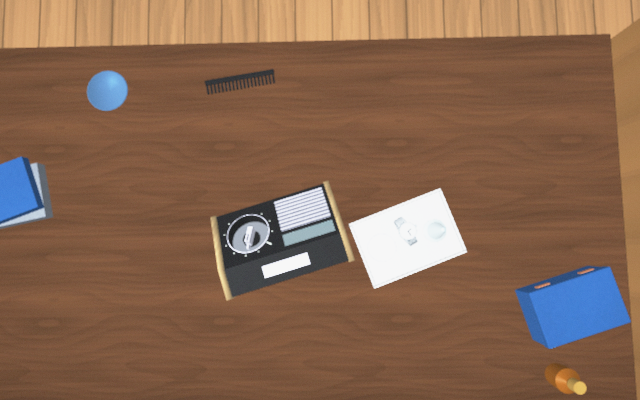

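View pics/scene0.png

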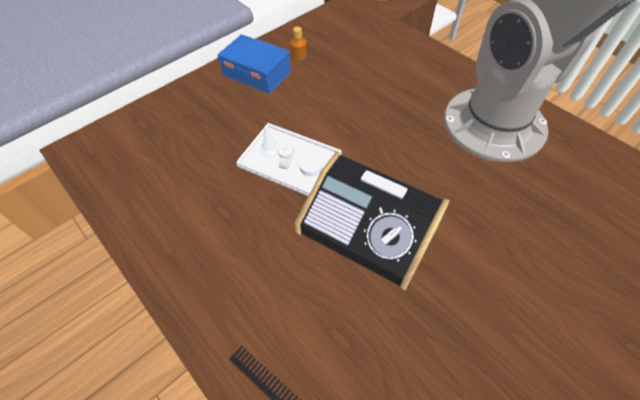

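Run:
```python
from h import *
a=cv2.imread('pics/top0.png')[170:310,200:360]; b=cv2.imread('pics/scene0.png')[145:295,285:455]
cv2.imwrite('pics/a.png',cv2.resize(a,None,fx=5,fy=4.285,interpolation=3)[:600] if 0 else cv2.resize(a,(640,560),interpolation=2))
cv2.imwrite('pics/b.png',cv2.resize(b,(680,600),interpolation=2))
```

```text
(no output)
```

View pics/a.png

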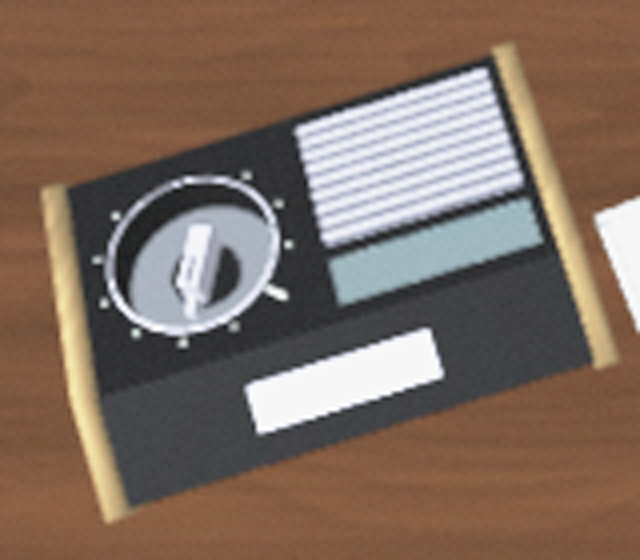

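View pics/b.png

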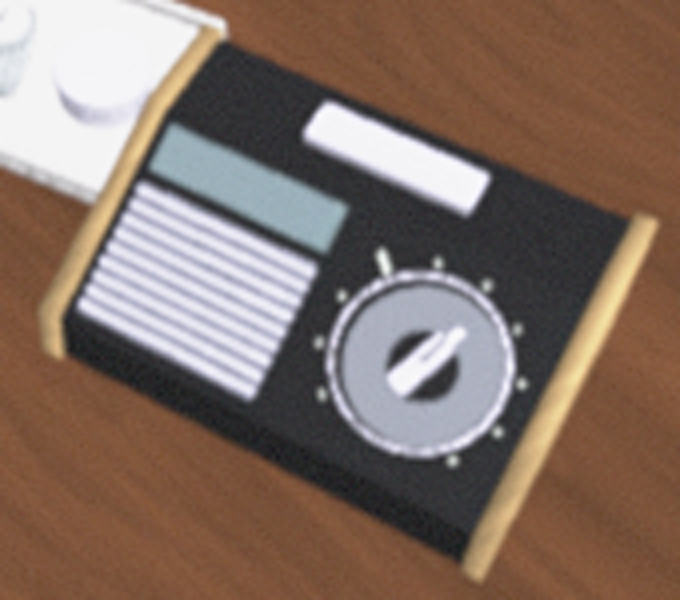

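```bash
cat >> h.py <<'E'
S,C=np.sin(np.radians(28)),np.cos(np.radians(28))
WR=np.array([[C,0,-S],[0,1,0],[S,0,C]]); WM=np.array([-.030,-.063,.077])
def pose(p): # x,y,yaw of the radio
    return R.from_euler('z',p[2]).as_matrix(),np.array([p[0],p[1],0])
def rw(p,q): Rm,t=pose(p); return Rm@q+t
def well(q): return WM+WR@np.asarray(q)
def kn(vol,q):
    th=np.radians(225)+vol; return well(R.from_euler('z',-th).as_matrix()@np.asarray(q)+[0,0,-.002])
E
cat > fit.py <<'E'
from h import *
from scipy.optimize import least_squares
A=load('top0');B=load('scene0')
a=lambda u,v:np.array([200+u/4,170+v/4])-.375
b=lambda u,v:np.array([285+u/4,145+v/4])-.375
r=.047
def feats(s):
    p=s[:3];bx=s[3];v=s[4]
    bar=lambda i,j:np.array([bx+i*.013,j*.05,.115])
    mk=well([.0565*.7071,.0565*.7071,0])
    w=well([0,0,.0015]);nose=kn(v,[.029,0,-.011]);end=kn(v,[-.019,0,0])
    L=[(A,a(193,255),w),(B,b(421,363),w),(A,a(276,291),mk),(B,b(385,263),mk),
     (A,a(245,387),bar(-1,-1)),(A,a(432,328),bar(-1,1)),(A,a(444,377),bar(1,1)),(A,a(257,434),bar(1,-1)),
     (B,b(325,102),bar(1,1)),(B,b(492,172),bar(1,-1)),
     (A,a(193,314),nose),(A,a(202,226),end),(B,b(464,330),nose),(B,b(394,388),end)]
    return np.concatenate([proj(c,rw(p,q))-m for c,m,q in L])
s0=[*pt(A,283,240)[:2],2.8,.06,2.8]
for y in(2.8,-2.9):
    s0[2]=y;f=least_squares(feats,s0); print(f.x.round(4),f.cost,f.fun.reshape(-1,2).round(1).tolist())
    if y==2.8 or f.cost<best: best=f.cost;x=f.x
np.save('radio.npy',x);p=x[:3]
print('well',rw(p,WM),'axis',pose(p)[0]@WR[:,2],'upslope',pose(p)[0]@WR[:,0],'bar',rw(p,[x[3],0,.115]))
E
python3 fit.py
```

```text
[ 5.1770e-01 -2.7000e-03  3.4360e+00  6.0900e-02  2.7302e+00] 6.5291841636599335 [[-0.9, -0.6], [-0.7, -0.8], [-0.4, 0.6], [-0.3, -0.5], [-0.2, 0.1], [-1.3, 0.1], [-0.5, -0.1], [0.5, 0.4], [-0.2, -0.6], [-1.0, -0.1], [-1.4, -0.4], [-1.0, -0.2], [-0.8, -1.1], [-0.4, -1.0]]
[ 5.1770e-01 -2.7000e-03 -2.8472e+00  6.0900e-02  2.7302e+00] 6.52918416366222 [[-0.9, -0.6], [-0.7, -0.8], [-0.4, 0.6], [-0.3, -0.5], [-0.2, 0.1], [-1.3, 0.1], [-0.5, -0.1], [0.5, 0.4], [-0.2, -0.6], [-1.0, -0.1], [-1.4, -0.4], [-1.0, -0.2], [-0.8, -1.1], [-0.4, -1.0]]
well [0.52816979 0.06629322 0.077     ] axis [0.44926951 0.13623676 0.88294759] upslope [-0.84495306 -0.25622408  0.46947156] bar [ 0.45944934 -0.0203785   0.115     ]
```

```bash
cat >> h.py <<'E'
def goto(P,Rt):
    s=manip.state(); R0=R.from_quat(s['ee_rot']); d=R0.inv().apply(P-s['tool_pos'])
    rv=(R0.inv()*R.from_matrix(Rt)).as_rotvec()
    print('ROW',(rv/np.pi).round(4).tolist(),(d/.5).round(4).tolist(),'| deg',np.degrees(np.linalg.norm(rv)).round(1),'mm',(d*1e3).round(1),'q',s['qpos'].round(2),'t',s['time'])
def knobpose(x,vol,depth):  # tool along the axis, TCP depth below deck face
    Rm=pose(x[:3])[0]@WR
    z=-Rm[:,2]; th=np.radians(225)+vol
    xx=-Rm@[np.cos(th),-np.sin(th),0]
    return rw(x[:3],well([0,0,-depth])),np.c_[xx,np.cross(z,xx),z]
E
cat > g.py <<'E'
import sys;from h import *
x=np.load('radio.npy'); goto(*knobpose(x,x[4] if sys.argv[1]=='v' else float(sys.argv[1]),float(sys.argv[2])))
E
python3 g.py v -.12
```

```text
ROW [0.1861, -0.1141, 0.8631] [-0.9862, -0.7088, 0.0963] | deg 160.2 mm [-493.1 -354.4   48.2] q [-1.29  0.43  0.07  1.61 -0.03  1.11 -0.07] t 0.1
```

```bash
python3 -m crank '[[0.186,-0.114,0.863,-0.986,-0.709,0.03,0.05],[0.186,-0.114,0.863,-0.986,-0.709,0.03,0.05],[0.186,-0.114,0.863,-0.986,-0.709,0.03,0.05],[0.186,-0.114,0.863,-0.986,-0.709,0.03,0.05],[0.186,-0.114,0.863,-0.986,-0.709,0.03,0.05]]' 60; python3 g.py v -.12
```

```text
time: 0.52
tool_pos: [0.3868, 0.4288, 0.2261]
ee_rot: [0.499, 0.863, -0.072, 0.025]
ft_force: [1.4, -0.0, -0.9]
gripper_width: 0.0406
grasp_force: 0.0
ROW [0.144, -0.0887, 0.6685] [-0.7798, 0.0054, 0.177] | deg 124.1 mm [-389.9    2.7   88.5] q [-1.19  0.35  0.27  1.75 -0.03  1.19 -0.4 ] t 0.5167
```

```bash
python3 -m crank '[[0.144,-0.089,0.668,-0.78,0.005,0.1,0.05],[0.144,-0.089,0.668,-0.78,0.005,0.1,0.05],[0.144,-0.089,0.668,-0.78,0.005,0.1,0.05],[0.144,-0.089,0.668,-0.78,0.005,0.1,0.05],[0.144,-0.089,0.668,-0.78,0.005,0.1,0.05]]' ; python3 g.py v -.12
```

```text
time: 0.93
tool_pos: [0.4918, 0.2491, 0.2232]
ee_rot: [0.731, 0.668, -0.136, 0.047]
ft_force: [1.5, 0.6, -1.6]
gripper_width: 0.0406
grasp_force: 0.0
ROW [0.1025, -0.0631, 0.4757] [-0.2863, 0.2222, 0.1362] | deg 88.3 mm [-143.2  111.1   68.1] q [-1.02  0.41  0.47  1.75 -0.04  1.28 -0.63] t 0.9333
```

```bash
python3 -m crank '[[0.1025,-0.063,0.476,-0.286,0.222,0.1,0.05],[0.1025,-0.063,0.476,-0.286,0.222,0.1,0.05],[0.1025,-0.063,0.476,-0.286,0.222,0.1,0.05],[0.1025,-0.063,0.476,-0.286,0.222,0.1,0.05],[0.1025,-0.063,0.476,-0.286,0.222,0.1,0.05]]' ; python3 g.py v -.12
```

```text
time: 1.35
tool_pos: [0.5861, 0.0845, 0.1998]
ee_rot: [0.893, 0.405, -0.188, 0.066]
ft_force: [-0.8, -0.7, -0.7]
gripper_width: 0.0405
grasp_force: 0.0
ROW [0.0611, -0.0373, 0.2814] [0.0056, -0.0023, 0.0342] | deg 52.3 mm [ 2.8 -1.2 17.1] q [-0.78  0.6   0.65  1.61 -0.13  1.37 -0.83] t 1.35
```

```bash
python3 -m crank '[[0.061,-0.037,0.281,0.006,-0.002,0.034,0.05],[0.061,-0.037,0.281,0.006,-0.002,0.034,0.05],[0.061,-0.037,0.281,0.006,-0.002,0.034,0.05],[0.061,-0.037,0.281,0.006,-0.002,0.034,0.05],[0.061,-0.037,0.281,0.006,-0.002,0.034,0.05]]' ; python3 g.py v -.12
```

```text
time: 1.77
tool_pos: [0.5811, 0.0879, 0.1827]
ee_rot: [0.967, 0.107, -0.221, 0.076]
ft_force: [0.1, -0.2, -0.7]
gripper_width: 0.0405
grasp_force: 0.0
ROW [0.0192, -0.0118, 0.0899] [-0.0002, 0.0107, 0.0008] | deg 16.7 mm [-0.1  5.4  0.4] q [-0.78  0.73  0.77  1.55 -0.3   1.5  -1.3 ] t 1.7667
```

```bash
python3 -m crank '[[0.02,-0.012,0.09,0,0,0,0.05],[0.02,-0.012,0.09,0,0,0,0.05],[0.02,-0.012,0.09,0,0,0,0.05],[0.02,-0.012,0.09,0,0,0,0.05],[0.02,-0.012,0.09,0,0,0,0.05]]' ; python3 g.py v -.12; python3 -c "
from h import *
c=snap('wrist','w1');x=np.load('radio.npy');p=x[:3]
for q in (well([0,0,.0015]),well([.04,.04,0]),kn(x[4],[.029,0,-.011]),kn(x[4],[-.019,0,0])): print(proj(c,rw(p,q)).round(1))"
```

```text
time: 2.18
tool_pos: [0.5811, 0.0876, 0.1829]
ee_rot: [0.97, -0.035, -0.229, 0.078]
ft_force: [0.6, -0.0, 0.3]
gripper_width: 0.0406
grasp_force: 0.0
ROW [-0.0004, -0.0001, 0.0023] [0.0027, 0.0097, 0.0003] | deg 0.4 mm [1.4 4.9 0.2] q [-0.77  0.77  0.83  1.53 -0.39  1.55 -1.5 ] t 2.1833
[324.8 192.6]
[376.  214.1]
[324.2 215.2]
[325.  172.8]
```

View pics/w1.png

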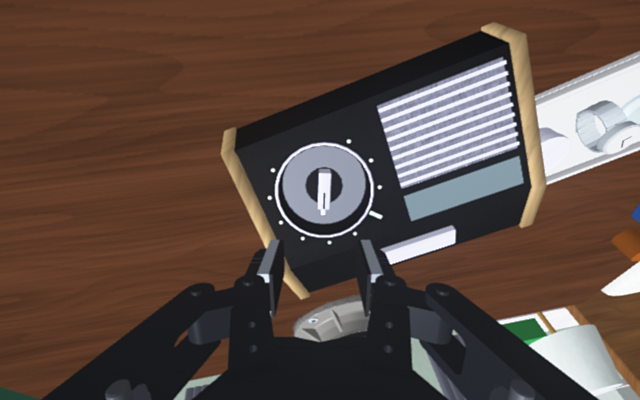

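```bash
python3 -m crank '[[0,0,0.002,0.002,0.01,0.04,0.05],[0,0,0.002,0.002,0.01,0.09,0.05],[0,0,0.002,0.002,0.01,0.14,0.05],[0,0,0.002,0.002,0.01,0.19,0.05],[0,0,0.002,0.002,0.01,0.2,0.05]]' ; python3 g.py v .019
```

```text
time: 2.65
tool_pos: [0.5342, 0.0693, 0.0928]
ee_rot: [0.969, -0.038, -0.23, 0.079]
ft_force: [-0.2, -0.3, -0.3]
gripper_width: 0.0408
grasp_force: 0.0
ROW [-0.0003, 0.001, 0.0005] [0.0039, 0.0011, 0.0722] | deg 0.2 mm [ 2.   0.6 36.1] q [-0.78  0.81  0.79  1.71 -0.43  1.36 -1.47] t 2.65
```

```bash
python3 -m crank '[[0,0,0,0.004,0.001,0.02,0.05],[0,0,0,0.004,0.001,0.04,0.05],[0,0,0,0.004,0.001,0.06,0.05],[0,0,0,0.004,0.001,0.072,0.05],[0,0,0,0.004,0.001,0.072,0.05]]' ; python3 g.py v .019
```

```text
time: 3.07
tool_pos: [0.522, 0.0635, 0.062]
ee_rot: [0.97, -0.039, -0.229, 0.079]
ft_force: [-0.9, -0.1, -0.4]
gripper_width: 0.0406
grasp_force: 0.0
ROW [-0.0005, 0.0002, -0.0002] [-0.0027, -0.0007, 0.0051] | deg 0.1 mm [-1.3 -0.4  2.6] q [-0.78  0.83  0.78  1.76 -0.45  1.29 -1.45] t 3.0667
```

```bash
python3 -m crank '[[0,0,0,0,0,0,0.5],[0,0,0,0,0,0,0.7],[0,0,0,0,0,0,1],[0,0,0,0,0,0,1],[0,0,0,0,0,0,1]]' 40; python3 g.py v .019; python3 -c "
from h import *
c=snap('wrist','w2');cv2.imwrite('pics/w2c.png',cv2.resize(c['pixels'][120:340,180:480,::-1],(750,550)))"
```

```text
time: 3.48
tool_pos: [0.5233, 0.0646, 0.0632]
ee_rot: [0.97, -0.039, -0.228, 0.078]
ft_force: [-1.1, 5.9, 4.4]
gripper_width: 0.0107
grasp_force: 43.1
ROW [-0.001, -0.0005, 0.0] [-0.0037, 0.0011, 0.0088] | deg 0.2 mm [-1.8  0.6  4.4] q [-0.78  0.83  0.78  1.75 -0.45  1.3  -1.45] t 3.4833
```

View pics/w2c.png

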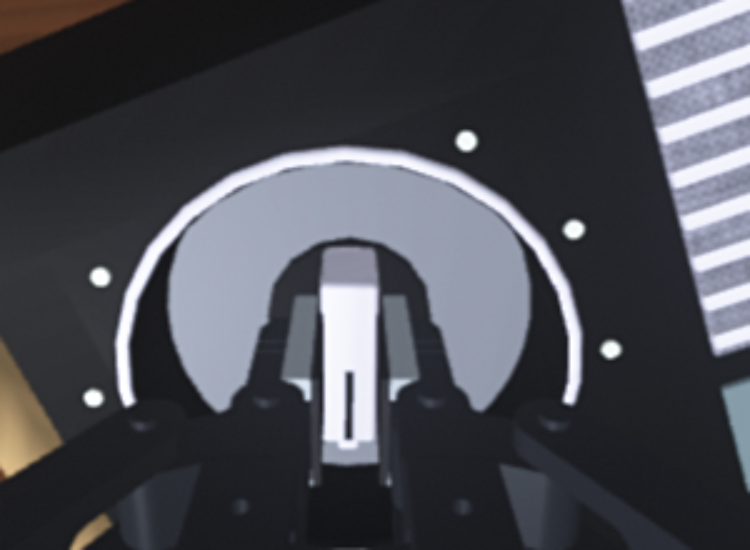

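```bash
python3 -m crank '[[0,0,-0.03,0,0,0,1],[0,0,-0.06,0,0,0,1],[0,0,-0.1,0,0,0,1],[0,0,-0.14,0,0,0,1],[0,0,-0.18,0,0,0,1]]' 60; python3 g.py 1.571 .015
```

```text
time: 3.95
tool_pos: [0.5233, 0.0652, 0.0632]
ee_rot: [0.942, 0.235, -0.24, 0.011]
ft_force: [-0.5, 8.8, 3.1]
gripper_width: 0.0102
grasp_force: 62.8
ROW [-0.0003, -0.0012, -0.1875] [-0.0042, 0.0, 0.0009] | deg 33.8 mm [-2.1  0.   0.5] q [-0.68  0.76  0.62  1.75 -0.34  1.26 -0.99] t 3.95
```

```bash
python3 -m crank '[[0,0,-0.04,0,0,0,1],[0,0,-0.08,0,0,0,1],[0,0,-0.12,0,0,0,1],[0,0,-0.16,0,0,0,1],[0,0,-0.188,0,0,0,1]]'; python3 g.py 1.571 .015; python3 -c "
from h import *
c=snap('wrist','w3');cv2.imwrite('pics/w3c.png',cv2.resize(c['pixels'][120:340,180:480,::-1],(750,550)))
x=np.load('radio.npy')
for v in(1.5,1.571,1.65):print(v,[((proj(c,rw(x[:3],q))-[180,120])*2.5).round(1).tolist() for q in(kn(v,[.029,0,-.011]),kn(v,[-.019,0,0]),well([.04,.04,0]))])"
```

```text
time: 4.37
tool_pos: [0.5228, 0.0658, 0.0633]
ee_rot: [0.832, 0.5, -0.233, -0.061]
ft_force: [-2.8, 11.6, 4.3]
gripper_width: 0.0102
grasp_force: 63.0
ROW [-0.0003, -0.0014, 0.0008] [-0.004, -0.0011, 0.0009] | deg 0.3 mm [-2.  -0.5  0.5] q [-0.58  0.72  0.46  1.74 -0.24  1.25 -0.5 ] t 4.3667
1.5 [[357.0, 449.5], [342.1, 285.4], [348.4, 585.3]]
1.571 [[348.4, 449.7], [348.7, 285.2], [348.4, 585.3]]
1.65 [[338.9, 449.4], [356.0, 285.5], [348.4, 585.3]]
```

View pics/w3c.png

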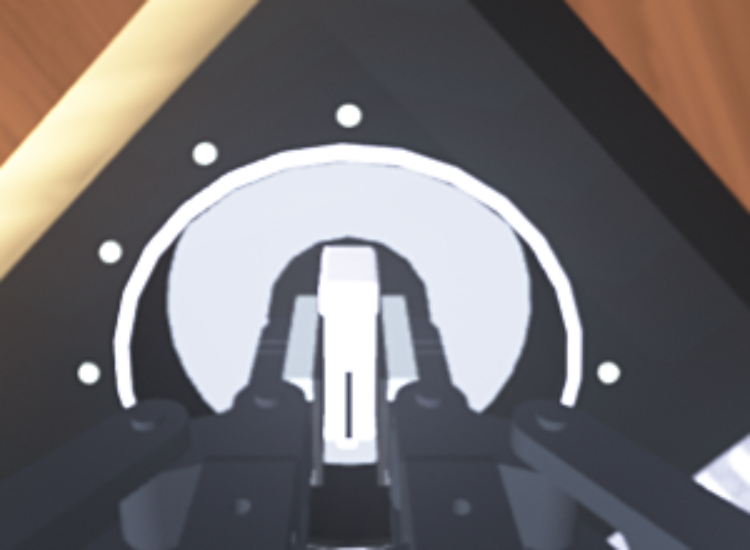

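```bash
python3 -m crank '[[0,0,0,0,0,0,0.6],[0,0,0,0,0,0,0.3],[0,0,0,0,0,0,0.05],[0,0,0,0,0,0,0.05],[0,0,0,0,0,0,0.05]]'; python3 -m crank '[[0,0,0,0,0,-0.03,0.05],[0,0,0,0,0,-0.1,0.05],[0,0,0,0,0,-0.17,0.05],[0,0,0,0,0,-0.24,0.05],[0,0,0,0,0,-0.28,0.05]]'; python3 g.py 1.571 -.12; python3 -c "
from h import *
c=snap('wrist','w4')
cv2.imwrite('pics/w4c.png',cv2.resize(c['pixels'][60:360,120:520,::-1],(800,600)))
x=np.load('radio.npy');p=x[:3]
for q in [well([0,0,.0015]),well([.04,.04,0]),kn(1.571,[.029,0,-.011]),kn(1.571,[-.019,0,0])]+[np.array([x[3]+i*.013,j*.05,.115]) for i in(-1,1) for j in(-1,1)]: print(((proj(c,rw(p,q))-[120,60])*2).round(1))"
```

```text
time: 4.83
tool_pos: [0.5228, 0.0634, 0.0627]
ee_rot: [0.834, 0.496, -0.234, -0.058]
ft_force: [-0.1, 0.2, 0.0]
gripper_width: 0.0404
grasp_force: 0.0
time: 5.25
tool_pos: [0.5875, 0.0828, 0.1896]
ee_rot: [0.834, 0.496, -0.233, -0.058]
ft_force: [0.3, -0.3, 0.3]
gripper_width: 0.0408
grasp_force: 0.0
ROW [0.0008, -0.0012, -0.002] [-0.0002, -0.0041, 0.0167] | deg 0.4 mm [-0.1 -2.1  8.4] q [-0.58  0.67  0.5   1.5  -0.21  1.53 -0.53] t 5.25
[395.  264.3]
[396.1 365.1]
[395.6 308.4]
[394.7 225.8]
[301.4 386.5]
[429.2 493.6]
[278.5 401.7]
[401.5 502.8]
```

View pics/w4c.png

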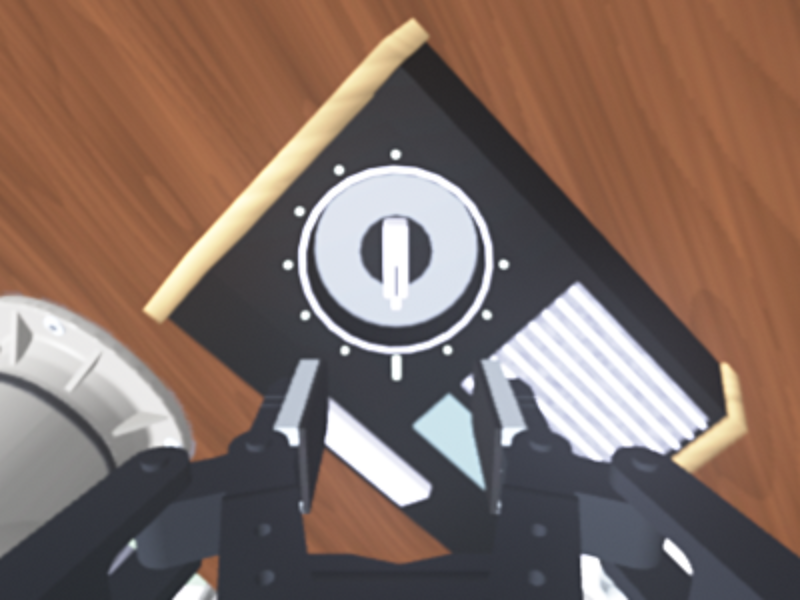

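```bash
cat > gb.py <<'E'
import sys;from h import *
x=np.load('radio.npy');y=pose(x[:3])[0][:,1];z=np.array([0,0,-1.]);
goto(rw(x[:3],[x[3],0,float(sys.argv[1])]),np.c_[np.cross(y,z),y,z])
E
python3 gb.py .175
```

```text
ROW [-0.0598, 0.1452, 0.2431] [-0.2701, -0.0939, 0.172] | deg 52.1 mm [-135.   -46.9   86. ] q [-0.58  0.66  0.5   1.5  -0.21  1.53 -0.53] t 5.3
```

```bash
python3 -m crank '[[-0.06,0.145,0.243,-0.27,-0.094,0.172,1],[-0.06,0.145,0.243,-0.27,-0.094,0.172,1],[-0.06,0.145,0.243,-0.27,-0.094,0.172,1],[-0.06,0.145,0.243,-0.27,-0.094,0.172,1],[-0.06,0.145,0.243,-0.27,-0.094,0.172,1]]'; python3 gb.py .175
```

```text
time: 5.72
tool_pos: [0.4491, -0.026, 0.1695]
ee_rot: [0.963, 0.257, -0.079, -0.02]
ft_force: [0.9, -1.3, 0.5]
gripper_width: -0.0
grasp_force: 0.0
ROW [-0.0197, 0.0478, 0.0723] [0.0218, -0.0003, -0.0142] | deg 16.0 mm [10.9 -0.1 -7.1] q [-0.67  0.27  0.7   2.08 -0.19  1.03 -0.91] t 5.7167
```

```bash
python3 -m crank '[[-0.02,0.048,0.072,0.02,0,-0.014,1],[-0.02,0.048,0.072,0.02,0,-0.014,1],[-0.02,0.048,0.072,0.02,0,-0.014,1],[-0.02,0.048,0.072,0.02,0,-0.014,1],[-0.02,0.048,0.072,0.02,0,-0.014,1]]'; python3 gb.py .12
```

```text
time: 6.13
tool_pos: [0.465, -0.0155, 0.1765]
ee_rot: [0.988, 0.154, 0.001, 0.0]
ft_force: [0.9, -0.1, -0.5]
gripper_width: 0.0
grasp_force: 0.0
ROW [0.0003, -0.0006, 0.0047] [-0.0137, 0.0058, 0.1129] | deg 0.9 mm [-6.9  2.9 56.5] q [-0.78  0.17  0.75  2.15 -0.15  0.87 -1.19] t 6.1333
```

```bash
python3 -m crank '[[0,0,0,-0.008,0.004,0.03,1],[0,0,0,-0.008,0.004,0.06,1],[0,0,0,-0.008,0.004,0.09,1],[0,0,0,-0.008,0.004,0.105,1],[0,0,0,-0.008,0.004,0.105,1]]'; python3 gb.py .11
```

```text
time: 6.55
tool_pos: [0.4615, -0.0194, 0.1223]
ee_rot: [0.988, 0.153, -0.001, 0.001]
ft_force: [0.4, -0.1, 0.4]
gripper_width: -0.0002
grasp_force: 0.0
ROW [0.0007, 0.0005, 0.0043] [-0.0044, 0.0006, 0.0247] | deg 0.8 mm [-2.2  0.3 12.3] q [-0.71  0.27  0.71  2.2  -0.26  0.75 -1.09] t 6.55
```

```bash
python3 -m crank '[[0,0,0,0,0,0,1],[0,0,0,0,0,0,1],[0,0,0,0,0,0,1],[0,0,0,0,0,0,1],[0,0,0,0,0,0,1]]'; python3 gb.py .11
```

```text
time: 6.97
tool_pos: [0.4623, -0.0189, 0.1242]
ee_rot: [0.988, 0.153, 0.002, 0.0]
ft_force: [0.5, 0.6, -0.2]
gripper_width: 0.0003
grasp_force: 0.0
ROW [0.0004, -0.0009, 0.0042] [-0.0064, 0.0011, 0.0284] | deg 0.8 mm [-3.2  0.6 14.2] q [-0.71  0.27  0.71  2.2  -0.26  0.75 -1.09] t 6.9667
```

```bash
python3 -m crank '[[0,0,0,-0.005,0,0.005,1],[0,0,0,-0.005,0,0.01,1],[0,0,0,-0.005,0,0.016,1],[0,0,0,-0.005,0,0.022,1],[0,0,0,-0.005,0,0.022,1]]'; python3 -m crank '[[0,0,0,0,0,0.001,1],[0,0,0,0,0,0.002,1],[0,0,0,0,0,0.003,1],[0,0,0,0,0,0.004,1],[0,0,0,0,0,0.004,1]]'
```

```text
time: 7.38
tool_pos: [0.4596, -0.0197, 0.1123]
ee_rot: [0.988, 0.153, 0.001, 0.001]
ft_force: [-0.8, 1.7, 3.9]
gripper_width: -0.0001
grasp_force: 1.8
time: 7.8
tool_pos: [0.4596, -0.0197, 0.1107]
ee_rot: [0.988, 0.153, 0.001, 0.001]
ft_force: [-3.4, 0.9, 4.8]
gripper_width: 0.0001
grasp_force: 2.3
```

```bash
python3 -m crank '[[0,0,0,0,0,0.001,1],[0,0,0,0,0,0.002,1],[0,0,0,0,0,0.003,1],[0,0,0,0,0,0.004,1],[0,0,0,0,0,0.004,1]]'
```

```text
time: 8.22
tool_pos: [0.4598, -0.0198, 0.1099]
ee_rot: [0.988, 0.153, 0.001, -0.0]
ft_force: [-15.3, 1.6, 45.5]
gripper_width: -0.0
grasp_force: 22.7
```

```bash
python3 -m crank '[[0,0,0,0,0,-0.004,1],[0,0,0,0,0,-0.03,1],[0,0,0,0,0,-0.09,1],[0,0,0,0,0,-0.16,1],[0,0,0,0,0,-0.2,1]]'; python3 -m crank '[[0,0,0,0,0,-0.02,1],[0,0,0,0,0,-0.02,1],[0,0,0,0,0,-0.02,1],[0,0,0,0,0,-0.02,1],[0,0,0,0,0,-0.02,1]]'; python3 -c "
from h import *
a=snap('top','t9')['pixels'][170:310,200:360,::-1];b=snap('scene','s9')['pixels'][145:295,285:455,::-1]
cv2.imwrite('pics/f.png',np.hstack([cv2.resize(a,(400,400)),cv2.resize(b,(400,400))]))"
```

```text
time: 8.63
tool_pos: [0.4602, -0.0204, 0.2113]
ee_rot: [0.988, 0.152, 0.002, 0.001]
ft_force: [0.6, 1.0, 0.4]
gripper_width: -0.0004
grasp_force: 0.0
time: 9.05
tool_pos: [0.4588, -0.0198, 0.2177]
ee_rot: [0.988, 0.153, 0.0, 0.001]
ft_force: [-0.1, 0.1, -0.0]
gripper_width: 0.0003
grasp_force: 0.0
```

View pics/f.png

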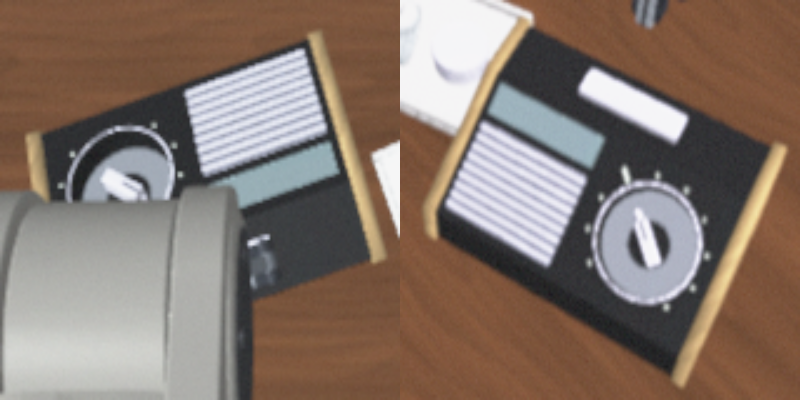

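The right-hand view shows the pointer (640,215) in line with the long mark (627,175). The bar (635,105) is back up, and the arm is clear of everything.

```bash
python3 -c "
from plant import manip
print(manip.hand_in())"
```

```text
the job is handed in; nothing more can be done
None
```

The volume pointer is on the long white mark, the power bar was pressed right down and has sprung back up, the arm never went near the tray, and the job is handed in; the hand-in returned no verdict, and the bar press peaked at about 45 N through the fingertips.

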